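# Scrape the pot shards into the tray, then hold the pedal bin open

### The arm

A 6-joint arm with a two-finger parallel gripper is mounted at the origin on the work surface. World frame = base frame: x ahead of the robot, y to its left, z up, the work surface at z = 0. Lengths are in m, angles in rad, forces in N, time in s.
With the tool pointing down it reaches from about 0.35 to 0.775 m from the base axis. Payload 7.3 kg.
Tool frame: the origin (TCP) lies midway between the tips of the shut fingers; the grasp point (between the pads) lies 19 mm behind it; z points along the fingers, y is the line along which they close (so a half turn about z gives the same grasp; the last joint's range is limited). The gripper opens to 92 mm and grips with 3 to 60 N. Pads are 19 mm wide; open, the fingers measure 130 mm over their backs; the gripper's body (75 mm by 190 mm) begins 47 mm behind the grasp point.
Start: joints at [1.126, 0.342, 1.524, -0, 1.275, -0.146], TCP at [0.155, 0.502, 0.227] pointing down, gripper open.
Joint ranges: [-2.53, 2.53], [-0.77, 2.02], [0.04, 2.7], [-1, 4.14], [0.28, 2.66], [-3.11, 3.11]. Speed limits (rad/s): [2.57, 2.57, 3.14, 3.14, 3.14, 3.14].

### API

Orientations are given as [roll, pitch, yaw] about the fixed x, y, z axes, in that order (R = Rz(yaw) Ry(pitch) Rx(roll)).
In Python, from bench import arm, snapshot, camera_params gives the robot as it stands.
- The arm moves only by the tool play_rows, never from a script. Its argument "steps" is one flat list of numbers, 7 for each row, row after row: the shift along the world's x, y, z scaled (see below), then the turn, a rotation vector about the world's x, y, z scaled (see below), then the opening, from -1 (shut) to 1 (fully open). A call has 1 to 10 rows; each row shifts and turns the commanded pose from where the row before left it; what a row does not reach is not made up. The controller multiplies each number of a shift by 0.04 m and each number of a turn by 0.08 rad. A row lasts 1/10 s, in which the tool goes at most 50 mm and 8.59 degrees, less where a joint would pass 70% of its speed; a pose out of reach is approached as far as the arm can. A call with a number of a shift or a turn outside -1 to 1 is refused whole. A call with a gripper value outside its range is refused whole. The fingers move at their own pace and stop on an object; "grip_force" is the grip in N (left out, the last holds). Time passes only in rows, so rows that do not move let the fingers close. It gives the time, the measured TCP pose, the force, the opening and the grip force at its end, in the units of the state.
- arm.observe(): the state, without advancing time (a new reading comes with each control period).
- snapshot(name): name is "side" or "top"; returns (picture, depth): 400x640x3 uint8, red, green, blue; 400x640 float32, m along the optical axis (not along the pixel's ray), 0 where there is no reading.
- camera_params(name): a dict with "K" (3x3 intrinsics, pixels), "pose" (4x4, takes a point from camera to world coordinates). Camera axes: x right, y up, looking along -z (the intrinsics and any distortion apply to the point x, -y, -z); pixel columns grow to the right and rows downward; lengths in m; the calibration is good to about 2 mm. A picture is of the moment at which its call begins. camera_params takes no time and is no camera call.
- arm.hand_in(): hands the job in; it is judged then, once.
The state is a dict: "clock": time; "q": joint angles; "qd": joint speeds; "tau": joint torques, N m; "eef_pos": TCP position; "ee_rot": TCP orientation; "force": force on the tool from outside, world axes, zero at the start; "torque": the same for the moment, N m; "gripper_width": finger opening in m; "grip_force": force on a finger pad.
Only numpy, scipy, OpenCV 4.12 (cv2) and the standard library are available. Lean on these libraries where they do the work, as an engineer would, in place of code of your own. Each camera call takes 0.05 s, during which the arm holds its last target. There are 200 camera calls.

### The job

A flower pot has broken: hold the scraper and push the three terracotta shards off the white board into the steel catch tray at its end, without touching the sharp shards with the gripper. Then stand the scraper upright on the bare table and let go of it, and press the bin's pedal with the gripper until its lid stands open at 50 degrees, keeping it there: finish while still holding the pedal down, so that I can tip the tray in. Leave the mug, plate and colander where they are.

Things in the scene. Friction and masses are not known exactly. Their poses are not given: they have to be found in the camera images.
- board: White board fixed to the table, 170 (x) by 164 mm (y), top 35 mm up. Origin on the table under its centre, z up. Green rails along both long sides, top 49 mm up, 140 mm clear between. At its +x end, from x = 85 to 178 mm, a steel catch tray joins it with no lip: floor 4 mm up, side walls 46 mm high, 152 mm apart, end wall 30 mm high. Push shards towards +x; the -x end is open.
- shard0_center (a point): Centre of a loose terracotta shard, about 30 mm across, 10 mm thick, lying flat on the board.
- shard1_center (a point): Centre of a second shard, about 33 mm across, 10 mm thick.
- shard2_center (a point): Centre of a third shard, about 30 mm across, 10 mm thick.
- scraper: The scraper block as a body, 160 g: origin at the centre of its underside, z up when it stands, x across its thickness, y along its width.
- scraper_center (a point): Scraper's centre, 35 mm above its underside; same axes. Loose, standing on its flat edge: T-shaped block 24 mm thick (x), 70 mm high; blade part (blue, black edge) 120 mm wide (y), 0 to 30 mm up; yellow handle 80 mm wide, 28 to 70 mm up, also 24 mm thick. Grip across the thickness, near the handle's top.
- bin: Round steel pedal bin fixed to the table, 170 mm in diameter, 200 mm high without lid. Origin on the table, 90 mm in front (-x) of the bin's upright axis, so the bin's wall begins 5 mm behind the origin at +x; the pedal sticks out to -x. z up.
- pedal: Lever on a level hinge (along bin y; origin on it, 30 mm up, at bin x = +20 mm) with a black foot plate 50 x 64 mm, at rest sloping up 0.2 rad, plate 50 mm above the table. Pressing it lifts the lid: 1 rad of pedal gives 3.12 rad of lid; 50 degrees takes about 25 mm at the plate's centre; stop at 75 degrees (38 mm). Needs about 4 to 8 N; springs back and the lid shuts when released.
- pedal_top (a point): Centre of the foot plate's top face, 68 mm in front (-x) of the bin's origin, about 90 mm from the pedal's hinge; moves with the pedal. This is where to press.
- lid (a joint): Opening angle of the bin's steel lid in rad: 0 shut, 0.873 = 50 degrees, at most 1.31. Hinged at the bin's rim opposite the pedal; it falls shut by itself.
- lid_front (a point): Front edge of the lid, on the pedal's side, 178 mm from the lid's hinge; 204 mm above the table when shut.
- mug: Blue ceramic mug, 80 mm wide, 90 mm high, origin at its underside. Bystander.
- plate: White melamine plate, 200 mm wide, 20 mm high, origin at its underside. Bystander.
- colander: Steel colander, 150 mm wide, 70 mm high (175 mm over its handles), origin at its underside. Bystander.
Mind the look-alikes: they are no part of the job. Leave any purple, red or turquoise look-alike of the scraper alone.

How it is judged:
On the way, in this order (a step that is already met when the one before it is completed fails the run):
1. the scraper is held in the gripper with its blade down on the board (contact force between the fingers and scraper above 1 N and x of scraper_center in the frame of board between -0.13 and 0.1 m and y of scraper_center in the frame of board between -0.05 and 0.05 m and z of scraper_center in the frame of board below 0.082 m), for 0.1 s.
2. all three shards are in the catch tray, the scraper still held (x of shard0_center in the frame of board between 0.085 and 0.175 m and y of shard0_center in the frame of board between -0.08 and 0.08 m and z of shard0_center in the frame of board between -0.01 and 0.034 m and x of shard1_center in the frame of board between 0.085 and 0.175 m and y of shard1_center in the frame of board between -0.08 and 0.08 m and z of shard1_center in the frame of board between -0.01 and 0.034 m and x of shard2_center in the frame of board between 0.085 and 0.175 m and y of shard2_center in the frame of board between -0.08 and 0.08 m and z of shard2_center in the frame of board between -0.01 and 0.034 m and contact force between the fingers and scraper above 1 N), for 0.1 s.
3. the scraper stands upright on the table, let go (height (world z) of scraper_center between 0.029 and 0.041 m and angle between scraper's own z axis and vertical below 0.15 rad and contact force between the fingers and scraper below 0.1 N), for 0.2 s.
At the end, for the whole second after the job is handed in: Robot presses the pedal (over 1.5 N, scraper not on it); lid still at 50 +-8 degrees, nothing touching it; all shards in the tray, below the board's top; scraper upright (0.15 rad) on the table, released; mug, plate, colander within 30 mm of their starts (all of step 3 and x of shard0_center in the frame of board between 0.085 and 0.175 m and y of shard0_center in the frame of board between -0.08 and 0.08 m and z of shard0_center in the frame of board between -0.01 and 0.034 m and x of shard1_center in the frame of board between 0.085 and 0.175 m and y of shard1_center in the frame of board between -0.08 and 0.08 m and z of shard1_center in the frame of board between -0.01 and 0.034 m and x of shard2_center in the frame of board between 0.085 and 0.175 m and y of shard2_center in the frame of board between -0.08 and 0.08 m and z of shard2_center in the frame of board between -0.01 and 0.034 m and value of joint lid between 0.733 and 1.013 rad and velocity of joint lid between -0.15 and 0.15 rad/s and contact force between any of the fingers, the arm and pedal above 1.5 N and contact force between pedal and scraper below 0.1 N and contact force between lid and anything else below 0.2 N and distance of each of mug, plate, colander from where it was at the start of the episode below 0.03 m); the arm keeps its last pose, push and grip.
It fails at once if the gripper touches a sharp shard (contact force between the fingers and shard0 above 0.5 N or contact force between the fingers and shard1 above 0.5 N or contact force between the fingers and shard2 above 0.5 N).
It fails at once if the mug, plate or colander is pushed more than 30 mm (distance of any of mug, plate, colander from where it was at the start of the episode above 0.03 m).
It also fails if it takes over 51 s, if anything falls off the work surface, if the arm or the gripper's body presses on something with over 40 N, if the wrist force passes 120 N, or if a joint passes its speed limit or range.

## Working session

There is one attempt and no reset: what is moved stays moved. The work goes in short steps, Python scripts to look and compute and a tool call to move; the robot and the scene stay as the last step left them, time stands still between calls to the robot, and variables do not carry over. Pictures are saved under pics/ and viewed, at most 10 in all, crops included, and the job is handed in when it is done.

Besides the shell and the picture viewer there is one more tool, called as a command line: name --argument value ..., lists and objects as JSON in quotes. play_rows: Moves the arm, as the interface text tells. Its arguments: {"type":"object","properties":{"steps":{"type":"array","items":{"type":"number"}},"grip_force":{"type":"number"}},"required":["steps"]}

```bash
mkdir -p pics
cat > h.py <<'E'
import numpy as np, cv2
from bench import arm, snapshot, camera_params
def look(n, save=None):
    im,d=snapshot(n)
    if save: cv2.imwrite('pics/'+save,im[:,:,::-1])
    return im,d
def cloud(n,d):
    P=camera_params(n);K=P['K'];T=np.array(P['pose'])
    v,u=np.mgrid[:d.shape[0],:d.shape[1]]
    X=np.stack([(u-K[0][2])/K[0][0]*d,-(v-K[1][2])/K[1][1]*d,-d],-1)
    W=X@T[:3,:3].T+T[:3,3]; W[d==0]=np.nan
    return W
E
python3 - <<'E'
from h import *
for n in('top','side'):
    im,d=look(n,n+'0.png'); np.savez(n+'0.npz',im=im,d=d)
    P=camera_params(n); print(n,{k:np.round(v,3).tolist() if not isinstance(v,(str,)) else v for k,v in P.items()}, (d==0).mean())
s=arm.observe(); print(s)
E
```

```text
top {'K': [[378.315, 0.0, 323.982], [0.0, 378.315, 196.627], [0.0, 0.0, 1.0]], 'pose': [[0.03, 0.981, -0.191, 0.344], [-0.999, 0.026, -0.022, -0.024], [-0.016, 0.191, 0.981, 1.235], [0.0, 0.0, 0.0, 1.0]]} 0.004
side {'K': [[466.354, 0.0, 320.289], [0.0, 466.354, 187.471], [0.0, 0.0, 1.0]], 'pose': [[-0.946, 0.238, -0.22, 0.243], [-0.324, -0.728, 0.605, 0.852], [-0.016, 0.643, 0.765, 1.22], [0.0, 0.0, 0.0, 1.0]]} 0.003859375
{'clock': 0.1, 'q': array([ 1.12598314e+00,  3.42614607e-01,  1.52489849e+00,  2.34715988e-05,
        1.27540258e+00, -1.45971920e-01]), 'qd': array([ 0.00358577, -0.00220337, -0.00250206, -0.00315556, -0.00048447,
        0.00087818]), 'tau': array([ 2.36665393e-03, -4.31997728e+01, -2.44696230e+01,  7.20825372e-02,
        5.24606660e-02, -6.51111532e-05]), 'eef_pos': array([0.15437124, 0.50142243, 0.22614244]), 'ee_rot': array([-3.14028697e+00, -2.14646022e-04,  2.84274439e+00]), 'force': array([ 0.27798684, -0.23936662, -0.99785055]), 'torque': array([-0.03390393, -0.02966212,  0.0025074 ]), 'grip_force': 0.0, 'gripper_width': 0.09198957482789658}
```

View pics/top0.png

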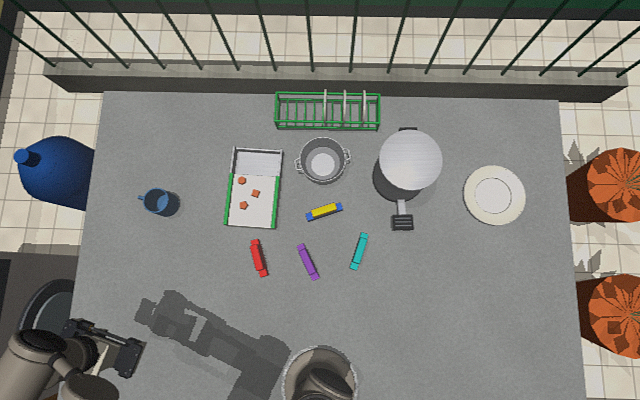

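View pics/side0.png

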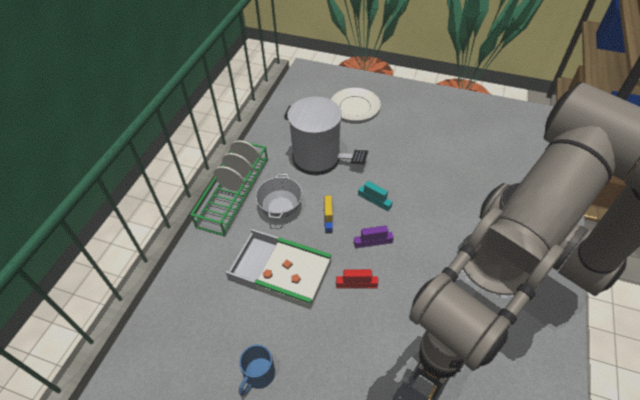

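Top view: the board is near (253,200) with its tray at the upper end, and the shards are at (242,181), (256,193) and (243,205). The bin is at (410,160) with its pedal at (402,222), the colander at (322,160), the mug at (160,202) and the plate at (494,195).
Scraper candidates: yellow/blue (323,211), red (259,258), purple (308,262), turquoise (359,251). Only (323,211) has the yellow handle and blue blade described, so I'll confirm it in a crop and measure.

Run:
```python
from h import *
z=np.load('top0.npz'); im,d=z['im'],z['d']; W=cloud('top',d)
hsv=cv2.cvtColor(im,cv2.COLOR_RGB2HSV)
c=cv2.resize(im[130:270,215:445],None,fx=3.4,fy=3.4,interpolation=cv2.INTER_CUBIC); cv2.imwrite('pics/crop.png',c[:,:,::-1])
def box(m):return np.nan_to_num(m.astype(np.uint8))
def roi(x0,x1,y0,y1):
    r=np.zeros(d.shape,bool); r[y0:y1,x0:x1]=1; return r
def rep(name,m,zlo,zhi):
    m=m&(W[...,2]>zlo)&(W[...,2]<zhi); p=W[m]
    r=cv2.minAreaRect(p[:,:2].astype(np.float32)*1000)
    print(name,m.sum(),'mean',p.mean(0).round(4),'rect',np.round(r[0],1),np.round(r[1],1),round(r[2],1))
H,S,V=[hsv[...,i] for i in range(3)]
R=roi(300,350,195,228)
rep('yellowtop',R&(H>20)&(H<35)&(S>120),.05,.09)
rep('blue',R&(H>100)&(H<130)&(S>120),.015,.05)
m=(roi(225,285,170,230)&(H<15)&(S>90)).astype(np.uint8)
n,l,st,ce=cv2.connectedComponentsWithStats(m)
for i in range(1,n):
    if st[i,4]>15: rep('shard%s'%ce[i].round(),l==i,.02,.07)
g=roi(215,290,165,235)&(H>45)&(H<75)&(S>120)
rep('green',g,.03,.06)
n,l,st,ce=cv2.connectedComponentsWithStats(g.astype(np.uint8))
for i in range(1,n):
    if st[i,4]>30: rep('rail',l==i,.03,.06)
rep('board white',roi(225,290,170,230)&(S<40)&(V>150),.025,.045)
rep('tray floor',roi(225,290,145,185)&(S<60),-.01,.015)
rep('pedal',roi(385,418,212,235)&(V<70),.03,.08)
rep('lid',roi(370,450,120,200),.19,.23)
rep('redlook',roi(245,275,235,282)&(S>150),.05,.09)
rep('purple',roi(290,325,240,285)&(S>120),.05,.09)
rep('turq',roi(340,375,228,275)&(S>120),.05,.09)
rep('colander',roi(292,354,130,188),.06,.09)
print(W[150:240:8,250].round(3).tolist()); print(W[206:236:3,402].round(3).tolist())
```

```text
yellowtop 190 mean [0.5295 0.0024 0.0687] rect [530.    2.2] [23.1 77.4] 19.6
blue 81 mean [0.5282 0.0058 0.0288] rect [530.4   2.4] [ 23.  117.8] 20.5
shard[241. 180.] 46 mean [0.6234 0.2721 0.0442] rect [623.5 272.5] [21.5 20.5] 47.2
shard[255. 193.] 45 mean [0.5812 0.2246 0.0436] rect [581.7 225. ] [19.5 21.3] 69.6
shard[243. 205.] 49 mean [0.5417 0.261  0.0439] rect [542.3 260.1] [22.8 21.8] 13.1
green 338 mean [0.5568 0.2354 0.0474] rect [558.3 235.1] [161.3 168.1] 87.8
rail 171 mean [0.5608 0.3103 0.0476] rect [561.3 310.8] [ 10.  168.1] 87.8
rail 167 mean [0.5527 0.1587 0.0472] rect [555.3 159.2] [  9.2 166.8] 87.5
board white 1988 mean [0.5564 0.2359 0.0348] rect [565.6 230.3] [186.9 160.9] 0.8
tray floor 1757 mean [0.6982 0.228  0.0024] rect [689.8 235.4] [139.9 223.3] 1.6
pedal 210 mean [ 0.4977 -0.2452  0.052 ] rect [ 499.2 -246.2] [46.3 62.2] 2.2
lid 3078 mean [ 0.6567 -0.2383  0.2116] rect [ 658.3 -239. ] [175.1 179.2] 46.0
redlook 194 mean [0.3775 0.2033 0.0688] rect [377.6 204.1] [78.6 21.9] 18.8
purple 179 mean [0.3685 0.0478 0.0693] rect [369.2  48.3] [78.4 20.4] 28.9
turq 191 mean [ 0.4074 -0.111   0.0692] rect [ 407.5 -111.3] [23.1 78. ] 72.5
colander 320 mean [0.7049 0.0133 0.0671] rect [695.  13.] [148.5 148.5] 59.1
[[0.732, 0.256, 0.022], [0.71, 0.259, 0.003], [0.681, 0.256, 0.005], [0.654, 0.255, 0.004], [0.619, 0.246, 0.036], [0.593, 0.245, 0.03], [0.566, 0.242, 0.034], [0.54, 0.241, 0.033], [0.514, 0.239, 0.033], [0.488, 0.237, 0.036], [0.466, 0.243, -0.0], [0.439, 0.241, -0.0]]
[[0.551, -0.246, 0.047], [0.541, -0.246, 0.046], [0.531, -0.246, 0.047], [0.522, -0.246, 0.046], [0.512, -0.245, 0.051], [0.502, -0.245, 0.051], [0.492, -0.244, 0.055], [0.483, -0.244, 0.056], [0.48, -0.254, -0.001], [0.47, -0.255, -0.003]]
```

View pics/crop.png

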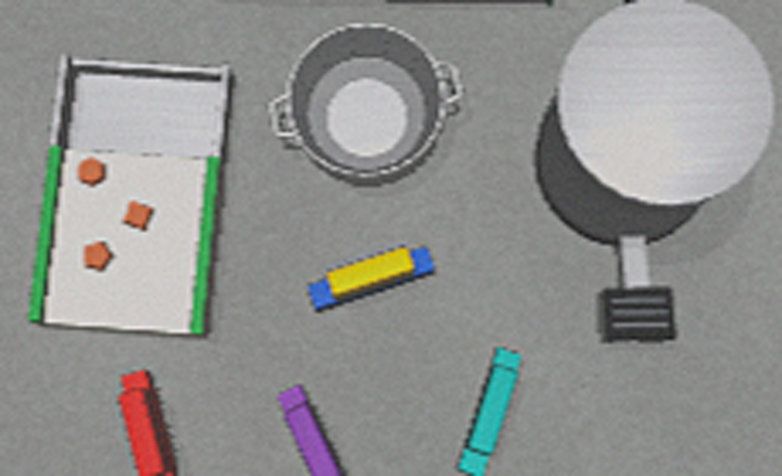

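The crop confirms that (323,211) has a yellow handle and blue blade, yaw about 20°, sitting at (0.530, 0.002). The other three are differently coloured look-alikes. All sizes and heights match the description. The board centre is (0.558, 0.235) with yaw −2.25°, and the pedal plate is at (0.499, −0.246, 0.052). Now I'll move above the scraper.

play_rows --steps '[0.63,-0.83,-0.11,0,0,-0.77,1,0.63,-0.83,-0.11,0,0,-0.77,1,0.63,-0.83,-0.11,0,0,-0.77,1,0.63,-0.83,-0.11,0,0,-0.77,1,0.63,-0.83,-0.11,0,0,-0.77,1,0.63,-0.83,-0.11,0,0,-0.77,1,0.63,-0.83,-0.11,0,0,-0.77,1,0.63,-0.83,-0.11,0,0,-0.77,1,0.63,-0.83,-0.11,0,0,-0.77,1,0.63,-0.83,-0.11,0,0,-0.77,1]' --grip_force 30

```text
clock: 1.1
eef_pos: [0.4071, 0.1682, 0.1824]
ee_rot: [-3.141, -0.0, 2.224]
force: [0.7, 0.9, 1.2]
gripper_width: 0.0918
grip_force: 0.0
```

play_rows --steps '[0.63,-0.83,-0.11,0,0,-0.77,1,0.63,-0.83,-0.11,0,0,-0.77,1,0.63,-0.83,-0.11,0,0,-0.77,1,0.63,-0.83,-0.11,0,0,-0.77,1,0.63,-0.83,-0.11,0,0,-0.77,1,0,0,0,0,0,0,1,0,0,0,0,0,0,1]'

```text
clock: 1.8
eef_pos: [0.5322, 0.0032, 0.1599]
ee_rot: [-3.14, -0.001, 1.917]
force: [-0.4, -0.5, -0.5]
gripper_width: 0.0921
grip_force: 0.0
```

play_rows --steps '[-0.05,0,-0.6,0,0,0,1,0,-0.02,-0.6,0,0,0,1,0,0,-0.6,0,0,0,1,0,0,-0.6,0,0,0,1,0,0,-0.6,0,0,0,1,0,0,0,0,0,0,1,0,0,0,0,0,0,-1,0,0,0,0,0,0,-1,0,0,0,0,0,0,-1,0,0,0,0,0,0,-1]'

```text
clock: 2.8
eef_pos: [0.531, 0.003, 0.0417]
ee_rot: [3.14, 0.001, 1.919]
force: [-0.6, -0.8, 0.2]
gripper_width: 0.0643
grip_force: 0.0
```

play_rows --steps '[0,0,0,0,0,0,-1,0,0,0,0,0,0,-1,0,0,0,0,0,0,-1,0,0,0,0,0,0,-1]'

```text
clock: 3.2
eef_pos: [0.5305, 0.0029, 0.0407]
ee_rot: [3.142, -0.0, 1.919]
force: [0.5, 0.4, -0.2]
gripper_width: 0.0325
grip_force: 0.0
```

play_rows --steps '[0,0,0,0,0,0,-1,0,0,0,0,0,0,-1,0,0,0,0,0,0,-1,0,0,0,0,0,0,-1]'

```text
clock: 3.6
eef_pos: [0.5305, 0.0029, 0.0407]
ee_rot: [-3.141, -0.0, 1.919]
force: [-0.1, -0.2, 0.2]
gripper_width: 0.0237
grip_force: 30.0
```

play_rows --steps '[0,0,0.9,0,0,0,-1,0,0,0.9,0,0,0,-1,0,0,0.9,0,0,0,-1,-0.12,0.73,0,0,0,-0.61,-1,-0.12,0.73,0,0,0,-0.61,-1,-0.12,0.73,0,0,0,-0.61,-1,-0.12,0.73,0,0,0,-0.61,-1,-0.12,0.73,0,0,0,-0.61,-1,-0.12,0.73,0,0,0,-0.61,-1,-0.12,0.73,0,0,0,-0.61,-1]'

```text
clock: 4.6
eef_pos: [0.4963, 0.2085, 0.1485]
ee_rot: [-3.141, 0.0, 1.575]
force: [0.3, -0.0, -1.6]
gripper_width: 0.024
grip_force: 30.0
```

play_rows --steps '[-0.12,0.73,0,0,0,-0.6,-1,0,0,-0.4,0,0,0,-1,0,0,-0.4,0,0,0,-1,0,0,0,0,0,0,-1,0,0,0,0,0,0,-1]'

```text
clock: 5.1
eef_pos: [0.492, 0.2365, 0.1167]
ee_rot: [-3.141, 0.0, 1.529]
force: [0.8, -0.8, -2.1]
gripper_width: 0.0241
grip_force: 30.0
```

Run:
```python
from h import *
im,d=look('top'); W=cloud('top',d)
cv2.imwrite('pics/t1.png',cv2.resize(im[130:290,170:410],None,fx=2.5,fy=2.5)[:,:,::-1])
hsv=cv2.cvtColor(im,cv2.COLOR_RGB2HSV);H,S,V=[hsv[...,i] for i in range(3)]
r=np.zeros(d.shape,bool); r[150:250,200:300]=1
for n,m in(('y',(H>20)&(H<35)),('b',(H>100)&(H<130))):
    m=m&r&(S>120); p=W[m]; p=p[np.isfinite(p[:,0])]; print(n,len(p),p.mean(0).round(4),p.min(0).round(4),p.max(0).round(4))
    print(cv2.minAreaRect(p[:,:2].astype(np.float32)))
s=arm.observe();print(s['eef_pos'],s['ee_rot'],s['grip_force'],s['force'])
```

```text
y 70 [0.49   0.2065 0.1427] [0.4477 0.1967 0.1095] [0.5022 0.2291 0.2048]
((0.4770113229751587, 0.206467404961586), (0.050090447068214417, 0.03261015936732292), 21.496482849121094)
b 53 [0.4872 0.1858 0.1045] [0.4776 0.1766 0.092 ] [0.4989 0.1995 0.1116]
((0.488442599773407, 0.18797490000724792), (0.022487426176667213, 0.02144353836774826), 88.61671447753906)
[0.49246284 0.23650478 0.11723449] [ 3.14101847e+00 -1.83139395e-04  1.52890528e+00] 29.972834587097168 [-0.15465536  0.06390139 -1.55537903]
```

View pics/t1.png

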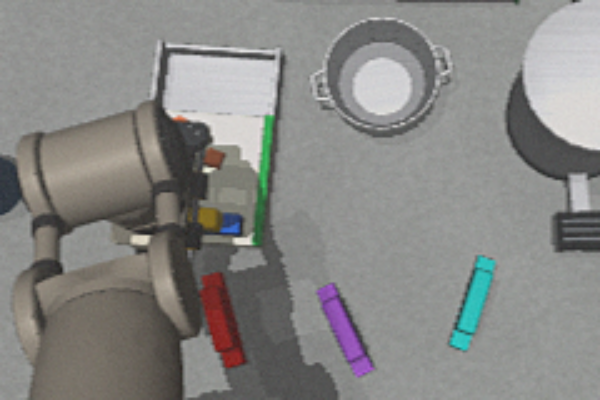

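The wrist hides the left half. The blade's blue end is visible at crop (232,222), inside the right rail at (265,190), with about 9 mm of clearance as computed. Next I lower it and push.

play_rows --steps '[0,0,-0.4,0,0,0,-1,0,0,-0.4,0,0,0,-1,0,0,-0.22,0,0,0,-1,0,0,0,0,0,0,-1,0,0,0,0,0,0,-1]'

```text
clock: 5.65
eef_pos: [0.4926, 0.2366, 0.0766]
ee_rot: [3.141, -0.0, 1.529]
force: [-0.0, 0.5, -1.8]
gripper_width: 0.024
grip_force: 30.0
```

play_rows --steps '[0.2,-0.008,0,0,0,0,-1,0.2,-0.008,0,0,0,0,-1,0.2,-0.008,0,0,0,0,-1,0.2,-0.008,0,0,0,0,-1,0.2,-0.008,0,0,0,0,-1,0.2,-0.008,0,0,0,0,-1,0.2,-0.008,0,0,0,0,-1,0.2,-0.008,0,0,0,0,-1,0.2,-0.008,0,0,0,0,-1,0.2,-0.008,0,0,0,0,-1]'

```text
clock: 6.65
eef_pos: [0.5727, 0.2333, 0.0759]
ee_rot: [-3.141, 0.0, 1.529]
force: [0.2, -0.2, -1.6]
gripper_width: 0.0239
grip_force: 30.0
```

play_rows --steps '[0.2,-0.008,0,0,0,0,-1,0.2,-0.008,0,0,0,0,-1,0.2,-0.008,0,0,0,0,-1,0.2,-0.008,0,0,0,0,-1,0.2,-0.008,0,0,0,0,-1,0.2,-0.008,0,0,0,0,-1,0.2,-0.008,0,0,0,0,-1,0.2,-0.008,0,0,0,0,-1,0.2,-0.008,0,0,0,0,-1,0.2,-0.008,0,0,0,0,-1]'

```text
clock: 7.65
eef_pos: [0.6528, 0.2301, 0.0759]
ee_rot: [3.141, 0.0, 1.529]
force: [0.4, 0.1, -1.2]
gripper_width: 0.0237
grip_force: 30.0
```

```bash
cat > sh.py <<'E'
from h import *
def shards(n):
    im,d=look(n); W=cloud(n,d); hsv=cv2.cvtColor(im,cv2.COLOR_RGB2HSV)
    m=((hsv[...,0]<15)&(hsv[...,1]>90)).astype(np.uint8)
    c,l,st,ce=cv2.connectedComponentsWithStats(m)
    for i in range(1,c):
        p=W[l==i]; p=p[np.isfinite(p[:,0])]
        if len(p)<4: continue
        a=p.mean(0)-[.558,.235,0]
        if abs(a[0])<.25 and abs(a[1])<.12:
            print(n,ce[i].round(),len(p),'board xyz',round(a[0]-.039*a[1],3),round(a[1]+.039*a[0],3),round(a[2],3), 'xrange',p[:,0].min().round(3),p[:,0].max().round(3))
    return im
if __name__=='__main__':
    shards('top'); im=shards('side')
    cv2.imwrite('pics/s1.png',cv2.resize(im[200:340,180:400],None,fx=3,fy=3)[:,:,::-1])
E
python3 sh.py
```

```text
side [356. 279.] 571 board xyz -0.18 -0.033 0.043 xrange 0.317 0.44
side [252. 276.] 34 board xyz 0.111 0.052 0.013 xrange 0.659 0.685
```

View pics/s1.png

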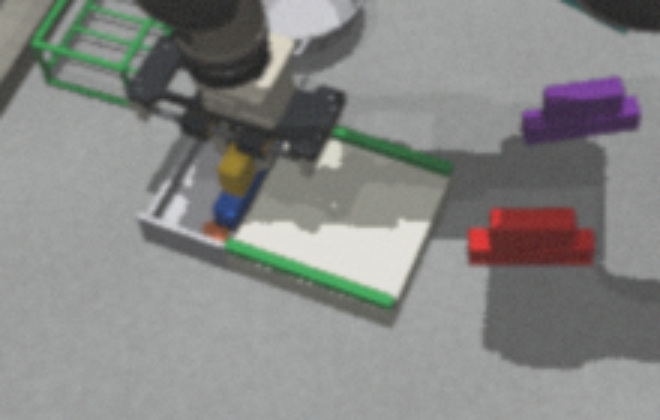

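The board is clear, and one shard is visible in the tray at crop (215,228). The gripper hides the rest, so I'll raise the scraper and back off, still gripped, to check.

play_rows --steps '[0,0,0.6,0,0,0,-1,0,0,0.8,0,0,0,-1,-0.2,-0.2,0.8,0,0,0,-1,-0.6,-0.6,0,0,0,0,-1,-0.6,-0.8,0,0,0,0,-1,-0.6,-0.8,0,0,0,0,-1,-0.5,-0.8,0,0,0,0,-1,0,0,0,0,0,0,-1]'

```text
clock: 8.55
eef_pos: [0.5495, 0.0992, 0.1642]
ee_rot: [-3.139, 0.001, 1.526]
force: [-0.3, -1.1, -1.1]
gripper_width: 0.0238
grip_force: 30.0
```

```bash
sed -i 's/s1.png/s2.png/' sh.py; python3 sh.py
```

```text
side [264. 260.] 33 board xyz 0.097 -0.005 0.024 xrange 0.648 0.664
side [259. 270.] 29 board xyz 0.097 0.029 0.023 xrange 0.649 0.666
side [357. 279.] 642 board xyz -0.183 -0.033 0.044 xrange 0.317 0.435
side [252. 276.] 43 board xyz 0.111 0.05 0.013 xrange 0.659 0.685
```

Two shards lean on the board's edge at board x of about 0.097, which is marginal. I'll clear the view and measure them from the top.

play_rows --steps '[-0.8,-0.8,0,0,0,0,-1,-0.8,-0.8,0,0,0,0,-1,-0.4,-0.8,0,0,0,0,-1,0,0,0,0,0,0,-1]'

```text
clock: 9.05
eef_pos: [0.4711, 0.0044, 0.1642]
ee_rot: [-3.141, 0.001, 1.527]
force: [0.4, -1.0, -0.8]
gripper_width: 0.0237
grip_force: 30.0
```

```bash
cat >> sh.py <<'E'
    a=cv2.resize(look('top')[0][140:220,215:300],None,fx=5,fy=5,interpolation=cv2.INTER_CUBIC)
    b=cv2.resize(look('side')[0][225:305,220:300],None,fx=5,fy=5,interpolation=cv2.INTER_CUBIC)
    a=a[:400,:400]; cv2.imwrite('pics/s3.png',np.hstack([a,b[:400]])[:,:,::-1])
E
python3 sh.py
```

```text
top [244. 169.] 87 board xyz 0.106 0.041 0.018 xrange 0.648 0.686
top [258. 172.] 39 board xyz 0.099 -0.008 0.023 xrange 0.645 0.669
top [258. 257.] 333 board xyz -0.18 -0.042 0.062 xrange 0.319 0.435
side [264. 260.] 31 board xyz 0.097 -0.005 0.024 xrange 0.646 0.665
side [259. 270.] 31 board xyz 0.097 0.028 0.023 xrange 0.649 0.666
side [357. 278.] 635 board xyz -0.182 -0.033 0.045 xrange 0.319 0.434
side [252. 276.] 43 board xyz 0.111 0.05 0.013 xrange 0.66 0.682
```

View pics/s3.png

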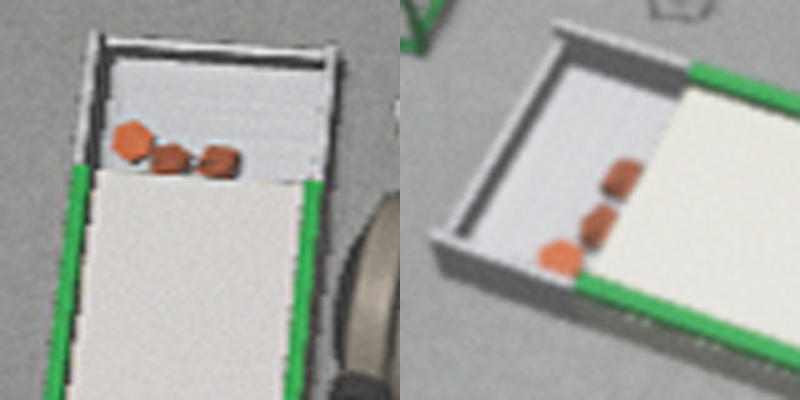

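Top crop: all three shards are in the tray. One lies flat at (132,140), and two lean on the board's edge at (170,160) and (218,162). A shard standing against the edge still has its centre at about 0.09 m or more, so all are inside the limits. Next I'll stand the scraper at about (0.50, 0.0).

play_rows --steps '[0.7,0,-0.6,0,0,0,-1,0,0,-0.8,0,0,0,-1,0,0,-0.8,0,0,0,-1,0,0,-0.5,0,0,0,-1,0,0,-0.3,0,0,0,-1,0,0,0,0,0,0,-1,0,0,0,0,0,0,-1]'

```text
clock: 9.95
eef_pos: [0.501, 0.0066, 0.0445]
ee_rot: [3.14, 0.0, 1.53]
force: [1.0, -0.4, -1.1]
gripper_width: 0.024
grip_force: 30.0
```

play_rows --steps '[0,0,-0.05,0,0,0,-1,0,0,-0.04,0,0,0,-1,0,0,0,0,0,0,-1,0,0,0,0,0,0,-1]'

```text
clock: 10.35
eef_pos: [0.5003, 0.0061, 0.0407]
ee_rot: [3.141, 0.0, 1.529]
force: [0.4, -0.3, -1.2]
gripper_width: 0.0237
grip_force: 30.0
```

play_rows --steps '[0,0,-0.01,0,0,0,-0.4,0,0,0,0,0,0,-0.3,0,0,0,0,0,0,0,0,0,0,0,0,0,0.4,0,0,0,0,0,0,0.4,0,0,0,0,0,0,0.4,0,0,0,0,0,0,0.4,0,0,0,0,0,0,0.4]'

```text
clock: 11.15
eef_pos: [0.5002, 0.0061, 0.0399]
ee_rot: [3.141, 0.0, 1.529]
force: [0.9, -0.6, 0.2]
gripper_width: 0.0637
grip_force: 0.0
```

play_rows --steps '[0,0,0.9,0,0,0,0.4,0,0,0.9,0,0,0,0.4,0,-0.33,0,0,0,-0.98,-1,0,-0.33,0,0,0,-0.98,-1,0,-0.33,0,0,0,-0.98,-1,0,-0.33,0,0,0,-0.98,-1,0,-0.33,0,0,0,-0.98,-1,0,-0.33,0,0,0,-0.98,-1,0,-0.33,0,0,0,-0.98,-1,0,-0.33,0,0,0,-0.98,-1]'

```text
clock: 12.15
eef_pos: [0.5001, -0.1, 0.1119]
ee_rot: [3.142, 0.0, 0.899]
force: [-0.2, -0.3, -0.4]
gripper_width: 0.0049
grip_force: 0.0
```

play_rows --steps '[0,-0.33,0,0,0,-0.98,-1,0,-0.33,0,0,0,-0.98,-1,0,-0.33,0,0,0,-0.98,-1,0,-0.33,0,0,0,-0.98,-1,0,-0.33,0,0,0,-0.98,-1,0,-0.33,0,0,0,-0.98,-1,0,-0.33,0,0,0,-0.98,-1,0,-0.33,0,0,0,-0.98,-1,0,-0.33,0,0,0,-0.98,-1,0,-0.33,0,0,0,-0.98,-1]'

```text
clock: 13.15
eef_pos: [0.5001, -0.2319, 0.1119]
ee_rot: [-3.142, 0.0, 0.115]
force: [0.1, 0.4, 0.9]
gripper_width: 0.0002
grip_force: 0.0
```

play_rows --steps '[0,-0.33,0,0,0,-0.75,-1,0,0,-0.4,0,0,0,-1,0,0,-0.4,0,0,0,-1,0,0,0,0,0,0,-1,0,0,0,0,0,0,-1]'

```text
clock: 13.65
eef_pos: [0.5001, -0.2445, 0.08]
ee_rot: [-3.141, 0.0, 0.058]
force: [1.0, -1.2, 0.2]
gripper_width: 0.0006
grip_force: 0.0
```

```bash
cat > fin.py <<'E'
import sys
from h import *
from sh import shards
tag=sys.argv[1]
im,d=look('top'); W=cloud('top',d); hsv=cv2.cvtColor(im,cv2.COLOR_RGB2HSV);H,S,V=[hsv[...,i] for i in range(3)]
def rep(n,m):
    p=W[m];p=p[np.isfinite(p[:,0])]
    if len(p)>5: print(n,len(p),p.mean(0).round(3),p.min(0).round(3),p.max(0).round(3))
r=np.zeros(d.shape,bool); r[195:235,290:360]=1
rep('yellow',r&(H>20)&(H<35)&(S>120)); rep('blue',r&(H>100)&(H<130)&(S>120))
for n in('top','side'):
    d2=look(n)[1]; W2=cloud(n,d2)
    q=(np.hypot(W2[...,0]-.658,W2[...,1]+.239)<.13)&(W2[...,2]>.195)&(W2[...,2]<.45)
    if n=='side': q&=(W2[...,0]>.56)
    p=W2[q]
    p=p[p[:,0]>.56]
    c=p-p.mean(0); u,s,vt=np.linalg.svd(c,full_matrices=False); nrm=vt[2]*np.sign(vt[2,2])
    i=p[:,2].argmax(); print(n,'lid n',len(p),'tilt deg',np.degrees(np.arccos(nrm[2])).round(1),'rms',(s[2]/len(p)**.5).round(4),'top pt',p[i].round(3),'dir',nrm.round(2))
shards('top')
s=arm.observe();print(s['eef_pos'],s['ee_rot'],s['force'],s['clock'])
im2=look('side')[0]
cv2.imwrite('pics/%s.png'%tag,np.hstack([im[110:290,215:455],im2[70:250,200:440]])[:,:,::-1])
E
python3 fin.py f1
```

```text
yellow 199 [0.499 0.006 0.069] [ 0.487 -0.032  0.044] [0.513 0.044 0.076]
blue 83 [0.499 0.005 0.03 ] [ 0.487 -0.051  0.019] [0.513 0.065 0.072]
top lid n 2734 tilt deg 3.9 rms 0.0129 top pt [ 0.561 -0.215  0.428] dir [0.07 0.   1.  ]
side lid n 1644 tilt deg 6.2 rms 0.0197 top pt [ 0.56  -0.215  0.427] dir [0.11 0.01 0.99]
top [244. 169.] 87 board xyz 0.106 0.041 0.018 xrange 0.648 0.685
top [258. 172.] 39 board xyz 0.099 -0.008 0.023 xrange 0.646 0.669
top [257. 256.] 311 board xyz -0.177 -0.041 0.067 xrange 0.32 0.435
[ 0.5006013  -0.24483236  0.08079321] [ 3.14056714e+00 -1.21647184e-03  5.81767264e-02] [ 0.5273434  -0.00442362  0.28941018] 13.85
```

Run:
```python
from h import *
for n in('top','side'):
    W=cloud(n,look(n)[1]); p=W[(W[...,0]>.5)&(W[...,2]>.1)&(W[...,1]<-.1)&(W[...,1]>-.4)&(W[...,0]<.8)]
    for z in np.arange(.1,.6,.03):
        q=p[(p[:,2]>=z)&(p[:,2]<z+.03)]; 
        q=q if not .17<z<.225 else q[q[:,0]<.565]
        if len(q): print(n,z.round(2),len(q),q[:,0].max().round(3))
```

```text
top 0.1 88 0.684
top 0.13 89 0.675
top 0.16 183 0.753
top 0.19 42 0.53
top 0.22 11 0.535
top 0.28 1 0.501
top 0.37 4 0.541
top 0.4 258 0.566
top 0.43 721 0.558
side 0.1 295 0.732
side 0.13 339 0.731
side 0.16 454 0.751
side 0.19 68 0.527
side 0.22 104 0.534
side 0.25 63 0.535
side 0.28 73 0.537
side 0.31 78 0.546
side 0.34 36 0.56
side 0.37 116 0.568
side 0.4 195 0.568
side 0.43 244 0.557
```

View pics/f1.png

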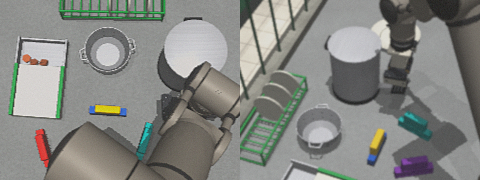

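The scraper stands upright, with its top at 69 mm, and the shards are unchanged. The right half of the picture shows the fingers above the pedal. The wrist stays at least 30 mm clear of the lid's sweep, so I press now.

play_rows --steps '[-0.03,-0.03,-0.4,0,0,0,-1,0,0,-0.25,0,0,0,-1,0,0,-0.15,0,0,0,-1,0,0,-0.15,0,0,0,-1,0,0,-0.15,0,0,0,-1,0,0,-0.12,0,0,0,-1,0,0,0,0,0,0,-1,0,0,0,0,0,0,-1]'

```text
clock: 14.8
eef_pos: [0.4984, -0.2457, 0.0313]
ee_rot: [-3.141, 0.001, 0.058]
force: [-3.9, 0.5, 6.3]
gripper_width: 0.0006
grip_force: 2.7
```

Run:
```python
from h import *
s=arm.observe();print(s['eef_pos'],s['force'])
for n in('top','side'):
    im,d=look(n); W=cloud(n,d)
    q=(np.abs(W[...,1]+.239)<.1)&(W[...,2]>.215)&(W[...,2]<.37)&(W[...,0]>.585)&(W[...,0]<.76)
    p=W[q]
    if len(p)<10: print(n,len(p)); continue
    c=p-np.median(p,0); v=np.linalg.svd(c,full_matrices=False)[2][2]; v*=np.sign(v[2]); i=p[:,2].argmax()
    print(n,len(p),'deg',np.degrees(np.arccos(v[2])).round(1),v.round(2),'top',p[i].round(3), 'front ang',np.degrees(np.arcsin((np.percentile(p[:,2],99.5)-.204)/.178)).round(1))
```

```text
[ 0.49839352 -0.24570647  0.03131214] [-3.9160106   0.48653836  6.34287661]
top 1823 deg 40.2 [0.64 0.03 0.76] top [ 0.619 -0.252  0.328] front ang 42.1
side 822 deg 40.0 [0.64 0.05 0.77] top [ 0.615 -0.252  0.328] front ang 42.3
```

play_rows --steps '[0,0,-0.06,0,0,0,-1,0,0,-0.055,0,0,0,-1,0,0,0,0,0,0,-1,0,0,0,0,0,0,-1,0,0,0,0,0,0,-1]'

```text
clock: 15.4
eef_pos: [0.4988, -0.2458, 0.0268]
ee_rot: [-3.142, 0.0, 0.058]
force: [-3.5, 1.0, 4.5]
gripper_width: 0.0005
grip_force: 2.5
```

Run:
```python
from h import *
from sh import shards
s=arm.observe();print(s['eef_pos'],s['force'],s['clock'])
for n in('top','side'):
    im,d=look(n); W=cloud(n,d)
    q=(np.abs(W[...,1]+.239)<.1)&(W[...,2]>.215)&(W[...,2]<.37)&(W[...,0]>.585)&(W[...,0]<.76)
    p=W[q]; c=p-np.median(p,0); v=np.linalg.svd(c,full_matrices=False)[2][2]; v*=np.sign(v[2])
    print(n,len(p),'deg',np.degrees(np.arccos(v[2])).round(1),'front ang',np.degrees(np.arcsin((np.percentile(p[:,2],99.5)-.204)/.178)).round(1))
    if n=='top':
        hsv=cv2.cvtColor(im,cv2.COLOR_RGB2HSV);r=W[(hsv[...,0]>20)&(hsv[...,0]<35)&(hsv[...,1]>120)&(np.abs(W[...,0]-.5)<.03)&(np.abs(W[...,1])<.06)];print('scraper',r.mean(0).round(3))
shards('top'); shards('side')
im=look('side')[0]; cv2.imwrite('pics/end.png',im[:,:,::-1])
```

```text
[ 0.49877532 -0.24578385  0.02676886] [-3.4589159   1.04642347  4.45674183] 15.4
top 1267 deg 49.5 front ang 51.8
scraper [ 0.502 -0.003  0.068]
side 552 deg 49.8 front ang 52.6
top [244. 169.] 88 board xyz 0.106 0.041 0.017 xrange 0.648 0.686
top [258. 172.] 38 board xyz 0.099 -0.008 0.023 xrange 0.646 0.669
top [258. 258.] 341 board xyz -0.182 -0.04 0.052 xrange 0.319 0.435
side [264. 260.] 30 board xyz 0.097 -0.005 0.025 xrange 0.646 0.664
side [259. 270.] 30 board xyz 0.097 0.029 0.023 xrange 0.648 0.665
side [357. 278.] 603 board xyz -0.182 -0.033 0.045 xrange 0.318 0.434
side [252. 276.] 42 board xyz 0.111 0.05 0.013 xrange 0.66 0.684
```

View pics/end.png

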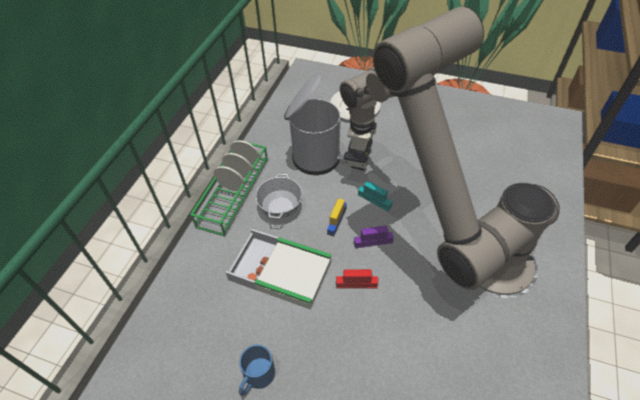

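The lid at (305,95) stands open at about 50° while the gripper holds the pedal down with 4–6 N. The scraper stands upright at (337,215), and the shards are in the tray at (258,270). The mug and colander are in place, and the plate was not approached. Handing in.

```bash
python3 -c "
from bench import arm
print(arm.hand_in())"
```

```text
the job is handed in; nothing more can be done
None
```

I handed the job in at about 15.5 s with all three shards in the tray (two of them leaning on the board's edge), the scraper upright and released on the table, and the gripper holding the pedal with the lid at about 50°; the hand-in gave no verdict.

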